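# Return the check weights to their board in order of size

## Robot

A 6-joint arm with a two-finger parallel gripper is mounted at the origin on a cart in front of the work surface, level with it; the furniture and walls round the work are solid. World frame = base frame: x ahead of the robot, y to its left, z up, the work surface at z = 0. Lengths are in m, angles in degrees, forces in N, time in s.
With the tool pointing down it reaches from about 0.225 to 0.875 m from the base axis. Payload 3.4 kg.
Tool frame: the origin (TCP) lies at the very end of the fingers, on their centre line; the grasp point (between the pads) lies 19 mm behind it (arm.grip_depth is the distance from the TCP to the grasp point, in m); z points along the fingers, y is the direction in which the jaws open and shut (so a half turn about z gives the same grasp; the last joint's range is limited). The gripper opens to 85 mm and grips with 20 to 120 N. Pads are 22 mm wide; open, the fingers measure 114 mm over their backs; the gripper's body (76 mm by 85 mm) begins 54 mm behind the grasp point. The pads swing forward as they close: fully open they stand 13 mm farther back than shut.
Start: joints at [65.26, 15.808, 86.224, -0, 77.962, -6.933], TCP at [0.176, 0.547, 0.231] pointing down, gripper open.
Joint ranges: [-165.64, 165.64], [-43.16, 119.46], [12.63, 154.43], [-67.54, 247.53], [6.08, 155.33], [-154.97, 154.97]. Speed limits (degrees/s): [147.25, 147.25, 180, 180, 180, 180].

## Interface

Orientations are given as a 3x3 rotation matrix whose columns are the frame's x, y, z axes.
In Python, from cell import arm gives the robot as it stands. The module is installed in compiled form; this text tells all that it offers.
- The arm moves only by the tool play_rows, never from a script. Its argument "commands" is a list of rows, each a list of 5 numbers: the shift along the tool's x, y, z in m, then the turn about the tool's z in degrees, then the finger opening in m, from 0 to 0.0854. A call has 1 to 20 rows; each row is the pose to reach, as a shift and turn from the pose commanded when the call began, along the tool's axes at that moment; what a row does not reach only later rows make up. A row lasts 1/10 s, in which the tool goes at most 50 mm and 8.59 degrees, less where a joint would pass 70% of its speed; a pose out of reach is approached as far as the arm can. A call with a gripper value outside its range is refused whole. The fingers move at their own pace and stop on an object; "force" is the grip in N (left out, the last holds). Time passes only in rows, so rows that repeat a pose let the fingers close. It gives the time, the measured TCP pose, the force and the opening at its end, in the units of the state.
- arm.get_state(): the state, without advancing time (a new reading comes with each control period).
- arm.snapshot(name): name is "scene" or "side" or "wrist"; returns the picture (400x640x3 uint8, blue, green, red); there is no depth.
- arm.get_calibration(name): a dict with "camera_matrix" (3x3 intrinsics, pixels), "R" (3x3) and "t" (3): a world point X has camera coordinates R X + t. Camera axes: x right, y down, z forward; pixel columns grow to the right and rows downward; lengths in m; the calibration is good to about 2 mm. A picture is of the moment at which its call begins: read the wrist's pose just before it. get_calibration takes no time and is no camera call; for the wrist camera it gives the pose at the moment of the call.
- arm.sign_off(): hands the job in, once; it reports no verdict.
The state is a dict: "time": time; "q": joint angles; "joint_vel": joint speeds; "tau": joint torques, N m; "eef_pos": TCP position; "eef_rot": TCP orientation; "wrist_force": force on the tool from outside, world axes, zero at the start; "ft_torque": the same for the moment, N m; "grip_width": finger opening in m.
Only numpy, scipy, OpenCV 4.12 (cv2) and the standard library are available. Lean on these libraries where they do the work, as an engineer would, in place of code of your own. Each camera call takes 0.05 s, during which the arm holds its last target.

## Task

Put the four loose steel check weights back on the wooden weight board, each standing upright in the middle of its own round rubber seat, lined up in order of size: the smallest on the end seat beside the black lifting knob, then rising to the largest at the far end. Leave the dropper bottle that stands among them where it is.

Things in the scene. Friction and masses are not known exactly. Their poses are not given: they have to be found in the camera images.
- weight_smallest: the smallest of four loose, plain steel check weights: an upright cylinder with a narrower grip knob on top; body 20 mm in diameter and straight up to 25 mm, total height 36 mm, about 60 g. Origin: centre of its underside; z up along its axis. Grip it from above across the straight body.
- weight_second: the second smallest of four loose, plain steel check weights: an upright cylinder with a narrower grip knob on top; body 26 mm in diameter and straight up to 36 mm, total height 50 mm, about 130 g. Origin: centre of its underside; z up along its axis. Grip it from above across the straight body.
- weight_third: the second largest of four loose, plain steel check weights: an upright cylinder with a narrower grip knob on top; body 32 mm in diameter and straight up to 50 mm, total height 68 mm, about 260 g. Origin: centre of its underside; z up along its axis. Grip it from above across the straight body.
- weight_largest: the largest of four loose, plain steel check weights: an upright cylinder with a narrower grip knob on top; body 40 mm in diameter and straight up to 66 mm, total height 88 mm, about 500 g. Origin: centre of its underside; z up along its axis. Grip it from above across the straight body.
- seat_1: an end seat (the one at the robot's right, -y) of four alike round black rubber pads, 46 mm across, in one straight row 70 mm apart on a fixed wooden board (360 x 66 mm, its top 14 mm above the table). Origin: centre of the pad's top face, 15.8 mm above the table, marked with a small steel dot; z up; y along the row from seat_1 to seat_4.
- seat_2: the seat beside seat_1 of four alike round black rubber pads, 46 mm across, in one straight row 70 mm apart on a fixed wooden board (360 x 66 mm, its top 14 mm above the table). Origin: centre of the pad's top face, 15.8 mm above the table, marked with a small steel dot; z up; y along the row from seat_1 to seat_4.
- seat_3: the seat beside seat_4 of four alike round black rubber pads, 46 mm across, in one straight row 70 mm apart on a fixed wooden board (360 x 66 mm, its top 14 mm above the table). Origin: centre of the pad's top face, 15.8 mm above the table, marked with a small steel dot; z up; y along the row from seat_1 to seat_4.
- seat_4: the other end seat (at the robot's left, +y) of four alike round black rubber pads, 46 mm across, in one straight row 70 mm apart on a fixed wooden board (360 x 66 mm, its top 14 mm above the table). Origin: centre of the pad's top face, 15.8 mm above the table, marked with a small steel dot; z up; y along the row from seat_1 to seat_4.
- lifting_knob: black knob, 24 mm in diameter and 36 mm high, fixed upright on the board's top in line with the row, 53 mm beyond one of the end seats, either seat_1 or seat_4 (at the other end there is only a flat steel screw cap). Origin: centre of its foot, on the board's top. It shows which end is for the smallest weight.
- dropper_bottle: brown dropper bottle with black dropper top, 33 mm in diameter, 106 mm high, light, standing loose among the weights (a roll of tape, 58 mm across and 19 mm high, lies loose there too). Origin: centre of its underside. To be left standing. The weights, the bottle and the tape stand in one loose row at least 80 mm apart; behind them (from x = 0.70 on) stand a tall centrifuge with a knob on its front and a tube rack.

How it is judged (in metres and radians):
At the end, for the whole second after the job is handed in: All four weights stand released, at rest and upright (0.12 rad), each centred on its own seat within 12 mm and down on it within 4 mm, rising in size from the seat next to the lifting knob to the far end; the dropper bottle stands within 30 mm of where it was (angle between each of weight_smallest, weight_second, weight_third, weight_largest's own z axis and vertical below 0.12 rad and linear speed of each of weight_smallest, weight_second, weight_third, weight_largest below 0.02 m/s and contact force between each of weight_smallest, weight_second, weight_third, weight_largest and the fingers below 0.1 N and not (angle between dropper_bottle's own z axis and vertical above 0.4 rad or distance of dropper_bottle from where it was at the start of the episode above 0.03 m) and ((horizontal distance between lifting_knob and seat_1 below 0.1 m and horizontal distance between weight_smallest and seat_1 below 0.012 m and z of weight_smallest in the frame of seat_1 between -0.004 and 0.004 m and horizontal distance between weight_second and seat_2 below 0.012 m and z of weight_second in the frame of seat_2 between -0.004 and 0.004 m and horizontal distance between weight_third and seat_3 below 0.012 m and z of weight_third in the frame of seat_3 between -0.004 and 0.004 m and horizontal distance between weight_largest and seat_4 below 0.012 m and z of weight_largest in the frame of seat_4 between -0.004 and 0.004 m) or (horizontal distance between lifting_knob and seat_4 below 0.1 m and horizontal distance between weight_smallest and seat_4 below 0.012 m and z of weight_smallest in the frame of seat_4 between -0.004 and 0.004 m and horizontal distance between weight_second and seat_3 below 0.012 m and z of weight_second in the frame of seat_3 between -0.004 and 0.004 m and horizontal distance between weight_third and seat_2 below 0.012 m and z of weight_third in the frame of seat_2 between -0.004 and 0.004 m and horizontal distance between weight_largest and seat_1 below 0.012 m and z of weight_largest in the frame of seat_1 between -0.004 and 0.004 m))); the robot touches nothing.
It fails at once if the dropper bottle is knocked over or moved by more than 30 mm (angle between dropper_bottle's own z axis and vertical above 0.4 rad or distance of dropper_bottle from where it was at the start of the episode above 0.03 m).
It also fails if it takes over 99 s, if anything falls off the work surface, if the arm or the gripper's body presses on something with over 40 N, if the wrist force passes 120 N, or if a joint passes its speed limit or range.

## Working session

There is one attempt and no reset: what is moved stays moved. The work goes in short steps, Python scripts to look and compute and a tool call to move; the robot and the scene stay as the last step left them, time stands still between calls to the robot, and variables do not carry over. Pictures are saved under pics/ and viewed, and the job is handed in when it is done.

Besides the shell and the picture viewer there is one more tool, called as name(argument=value, ...) on one line, values as JSON. play_rows: Moves the arm, as the interface text tells. Its arguments: {"type":"object","properties":{"commands":{"type":"array"},"force":{"type":"number"}},"required":["commands"]}

```bash
mkdir -p pics
python3 - <<'E'
from cell import arm
import cv2,numpy as np
np.set_printoptions(precision=4,suppress=True)
s=arm.get_state();print(s)
for n in ["scene","side","wrist"]:
    c=arm.get_calibration(n);print(n,c)
    cv2.imwrite(f"pics/{n}0.png",arm.snapshot(n))
E
```

```text
{'time': 0.0, 'q': array([65.2597, 15.8482, 86.2958, -0.0005, 77.9634, -6.9319]), 'joint_vel': array([ 0.0311, -0.0336, -0.0132,  0.0538,  0.0823,  0.0262]), 'tau': array([  0.0019, -41.6784, -24.5804,   0.0003,   0.011 ,   0.    ]), 'eef_pos': array([0.1756, 0.547 , 0.2304]), 'eef_rot': array([[-0.9521,  0.3058, -0.0008],
       [ 0.3058,  0.9521, -0.0017],
       [ 0.0002, -0.0019, -1.    ]]), 'wrist_force': array([ 0.2312,  0.7981, -0.2811]), 'ft_torque': array([-0.0208, -0.0317, -0.0257]), 'grip_width': 0.08558168740308944}
scene {'camera_matrix': array([[455.1784,   0.    , 310.4957],
       [  0.    , 455.1784, 201.5445],
       [  0.    ,   0.    ,   1.    ]]), 'R': array([[ 0.5585, -0.8295, -0.0088],
       [-0.6074, -0.4017, -0.6853],
       [ 0.5649,  0.3881, -0.7282]]), 't': array([-0.2697,  0.335 ,  0.9036])}
side {'camera_matrix': array([[502.4384,   0.    , 314.849 ],
       [  0.    , 502.4384, 201.4867],
       [  0.    ,   0.    ,   1.    ]]), 'R': array([[ 0.9401, -0.3409,  0.0057],
       [-0.2158, -0.6079, -0.7641],
       [ 0.264 ,  0.7171, -0.645 ]]), 't': array([-0.4992,  0.1528,  0.9061])}
wrist {'camera_matrix': array([[328.1504,   0.    , 328.1212],
       [  0.    , 328.1504, 194.7807],
       [  0.    ,   0.    ,   1.    ]]), 'R': array([[ 0.3039,  0.9527, -0.0008],
       [ 0.9108, -0.2903,  0.2934],
       [ 0.2793, -0.0899, -0.956 ]]), 't': array([-0.5747, -0.0398,  0.3796])}
```

View pics/scene0.png

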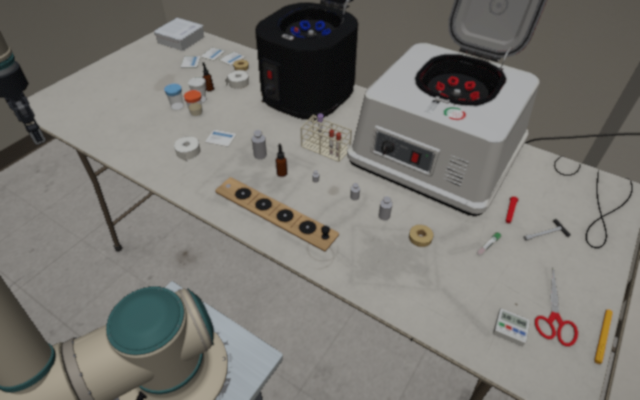

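View pics/side0.png

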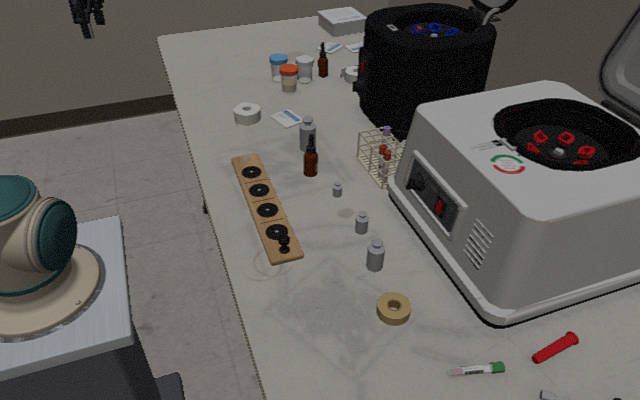

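View pics/wrist0.png

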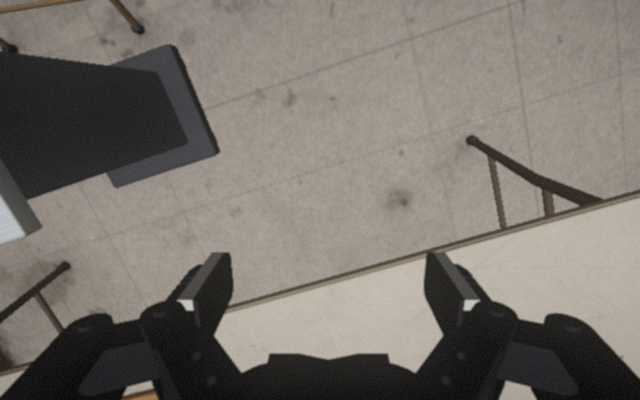

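The knob is at the right-hand end, beside seat_1, so the order is smallest → seat_1 through largest → seat_4. In scene, the largest is at about (259,145), bottle (281,160), smallest (316,176), second (355,191) and third (385,208). I'll zoom in to measure.

Run:
```python
import cv2,numpy as np
a=cv2.imread("pics/scene0.png")[120:260,205:445]; b=cv2.imread("pics/side0.png")[110:290,220:440]
cv2.imwrite("pics/sc_z.png",cv2.resize(a,None,fx=3.3,fy=3.3,interpolation=cv2.INTER_CUBIC))
cv2.imwrite("pics/si_z.png",cv2.resize(b,None,fx=3.3,fy=3.3,interpolation=cv2.INTER_CUBIC))
```

```text
(no output)
```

View pics/sc_z.png

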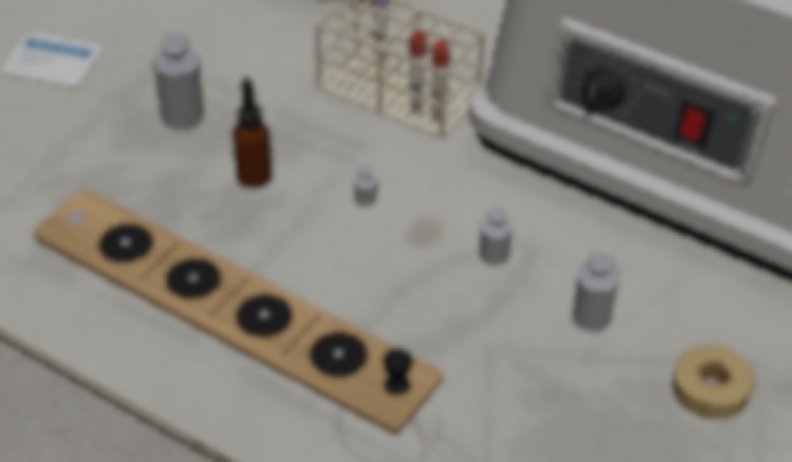

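View pics/si_z.png

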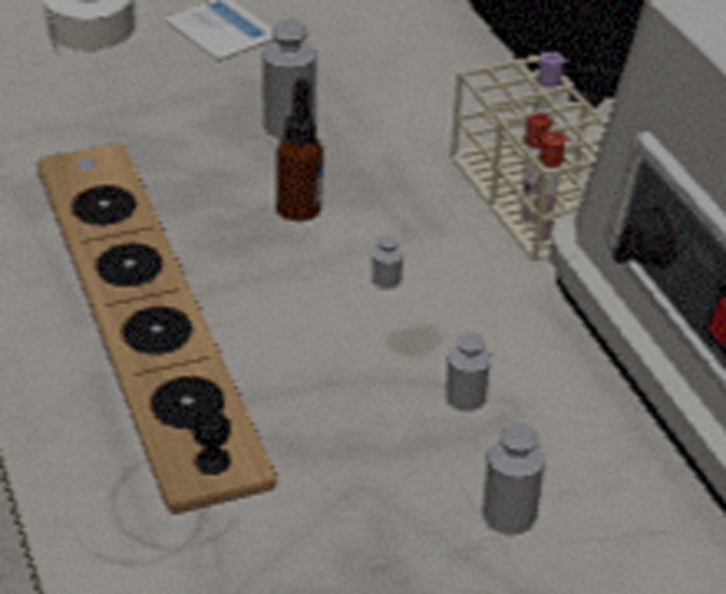

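```bash
cat > h.py <<'E'
import numpy as np,cv2
from cell import arm
np.set_printoptions(precision=4,suppress=True)
def ray(c,p):
    d=np.linalg.solve(c["camera_matrix"],[p[0],p[1],1.]);return -c["R"].T@c["t"],c["R"].T@d
def plane(c,p,z):
    o,d=ray(c,p);return o+d*(z-o[2])/d[2]
def tri(c1,p1,c2,p2):
    A=[];b=[]
    for c,p in((c1,p1),(c2,p2)):
        o,d=ray(c,p);d/=np.linalg.norm(d);P=np.eye(3)-np.outer(d,d);A.append(P);b.append(P@o)
    return np.linalg.lstsq(np.vstack(A),np.hstack(b),rcond=None)[0]
def proj(c,X):
    v=c["R"]@X+c["t"];v=c["camera_matrix"]@v;return v[:2]/v[2]
E
python3 - <<'E'
from h import *
A=arm.get_calibration("scene");B=arm.get_calibration("side")
d={"s4":((125,242),(104,205),.0158),"s3":((193,278),(129,263),.0158),"s2":((264,314),(157,329),.0158),"s1":((338,353),(187,401),.0158),
"L":((175,43),(289,30),.088),"sm":((365,174),(387,243),.036),"2":((496,217),(471,343),.05),"3":((600,264),(519,435),.068),"bot":((247,84),(303,86),.106),"knob":((398,357),(210,420),.05)}
for k,(p,q,z) in d.items():
    p=np.array(p)/3.3+(205,120);q=np.array(q)/3.3+(220,110)
    print(k,plane(A,p,z)[:2],plane(B,q,z)[:2],tri(A,p,B,q))
E
```

```text
s4 [0.4434 0.1912] [0.4441 0.1839] [0.4471 0.1953 0.0085]
s3 [0.4424 0.1206] [0.4437 0.1163] [0.4456 0.1237 0.0103]
s2 [0.4426 0.0512] [0.443  0.0461] [0.4452 0.0534 0.0104]
s1 [ 0.4417 -0.0186] [ 0.442  -0.0234] [ 0.4441 -0.017   0.0107]
L [0.5999 0.2555] [0.6018 0.2468] [0.6077 0.2628 0.0787]
sm [0.5995 0.0614] [0.6023 0.0554] [0.6073 0.0665 0.0269]
2 [ 0.6027 -0.0604] [ 0.6064 -0.067 ] [ 0.6125 -0.0555  0.0389]
3 [ 0.5859 -0.1585] [ 0.5907 -0.1629] [ 0.5952 -0.1548  0.0583]
bot [0.5732 0.1581] [0.5771 0.148 ] [0.5842 0.1672 0.0935]
knob [ 0.439  -0.0735] [ 0.4409 -0.0776] [ 0.4428 -0.0712  0.0441]
```

```bash
cat >> h.py <<'E'
def totool(W,s=None):
    s=s or arm.get_state();return s["eef_rot"].T@(np.array(W)-s["eef_pos"])
E
python3 - <<'E'
from h import *
s=arm.get_state();c=arm.get_calibration("wrist")
print("cam in tool",totool(-c["R"].T@c["t"]), "camaxes in tool\n",(c["R"]@s["eef_rot"]), s["q"])
print(totool([.5,.1,.25]))
E
```

```text
cam in tool [ 0.0744  0.0001 -0.1436] camaxes in tool
 [[ 0.002   1.     -0.0009]
 [-0.9559  0.0017 -0.2936]
 [-0.2936  0.0014  0.9559]] [65.2617 15.8409 86.2777  0.0008 77.9616 -6.9324]
[-0.4455 -0.3265 -0.019 ]
```

Run:
```python
from h import *
s=arm.get_state();print(totool([.5,.06,.33])); R=s["eef_rot"];print(90-np.degrees(np.arctan2(R[1,0],R[0,0])))
```

```text
[-0.4577 -0.3647 -0.0989]
-72.19383400208199
```

play_rows(commands=[[-0.02, -0.016, -0.005, 3, 0.085], [-0.05, -0.04, -0.011, 8, 0.085], [-0.085, -0.068, -0.019, 14, 0.085], [-0.12, -0.096, -0.026, 20, 0.085], [-0.155, -0.124, -0.034, 26, 0.085], [-0.19, -0.152, -0.041, 31, 0.085], [-0.225, -0.18, -0.049, 37, 0.085], [-0.26, -0.208, -0.056, 42, 0.085], [-0.295, -0.236, -0.064, 48, 0.085], [-0.33, -0.264, -0.072, 53, 0.085], [-0.365, -0.292, -0.079, 59, 0.085], [-0.4, -0.32, -0.087, 64, 0.085], [-0.43, -0.344, -0.093, 68, 0.085], [-0.45, -0.358, -0.097, 71, 0.085], [-0.4577, -0.3647, -0.0989, 72.2, 0.085], [-0.4577, -0.3647, -0.0989, 72.2, 0.085], [-0.4577, -0.3647, -0.0989, 72.2, 0.085], [-0.4577, -0.3647, -0.0989, 72.2, 0.085]])

```text
time: 1.95
eef_pos: [0.4991, 0.0615, 0.33]
eef_rot: [[-0.002, 1.0, -0.001], [1.0, 0.002, 0.001], [0.001, -0.001, -1.0]]
wrist_force: [-0.1, -0.4, 0.5]
grip_width: 0.0853
```

Run:
```python
from h import *
import pickle
s=arm.get_state();print(s["eef_pos"],s["eef_rot"],s["q"],s["joint_vel"],s["wrist_force"])
c=arm.get_calibration("wrist");im=arm.snapshot("wrist");cv2.imwrite("pics/w1.png",im)
pickle.dump(c,open("w1.pkl","wb"))
```

```text
[0.4991 0.0615 0.33  ] [[-0.0019  1.     -0.0009]
 [ 1.      0.0019  0.0007]
 [ 0.0007 -0.0009 -1.    ]] [-0.9383  7.1384 83.7732  0.0417 89.138  -1.0497] [ 0.2833 -0.0245 -0.1049 -0.2813 -0.224   0.1166] [-0.0722 -0.4265  0.5475]
```

View pics/w1.png

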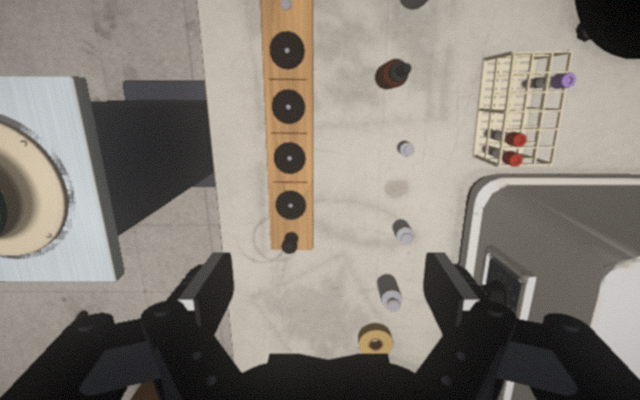

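Run:
```python
from h import *
import pickle
c=pickle.load(open("w1.pkl","rb"));im=cv2.imread("pics/w1.png")
g=cv2.cvtColor(im,cv2.COLOR_BGR2GRAY)
m=(g<60).astype(np.uint8);m[:,:268]=0;m[:,312:]=0;m[225:]=0
m=cv2.morphologyEx(m,cv2.MORPH_CLOSE,np.ones((7,7)))
for k in cv2.findContours(m,0,2)[0]:
    if cv2.contourArea(k)>300:
        e=cv2.fitEllipse(k);x,y=e[0]
        p=g[int(y)-5:int(y)+6,int(x)-5:int(x)+6].astype(float);p=np.clip(p-60,0,None)
        yy,xx=np.mgrid[int(y)-5:int(y)+6,int(x)-5:int(x)+6]
        d=((p*xx).sum()/p.sum(),(p*yy).sum()/p.sum())
        print(e[0],e[1],d,plane(c,e[0],.0158)[:2],plane(c,d,.0158)[:2])
for n,(x,y) in {"sm":(405,149),"2":(403,232),"3":(390,290),"b":(393,73)}.items():
    z=cv2.resize(im[y-25:y+25,x-25:x+25],None,fx=8,fy=8,interpolation=cv2.INTER_CUBIC);cv2.imwrite(f"pics/z_{n}.png",z)
a=[cv2.imread(f"pics/z_{n}.png") for n in ("sm","2","3","b")]
cv2.imwrite("pics/z1.png",np.hstack(a)[:, :]) if 0 else cv2.imwrite("pics/z1.png",cv2.resize(np.vstack([np.hstack(a[:2]),np.hstack(a[2:])]),(600,600)))
```

```text
(290.189453125, 204.5929718017578) (25.56773567199707, 27.322351455688477) (np.float64(290.14659270998413), np.float64(205.14104595879556)) [ 0.4441 -0.0188] [ 0.4441 -0.0197]
(289.05328369140625, 157.4952392578125) (27.904329299926758, 29.01327133178711) (np.float64(289.08137188971085), np.float64(157.8560860793544)) [0.4446 0.0512] [0.4447 0.0507]
(287.8834228515625, 106.14308166503906) (30.017831802368164, 31.793622970581055) (np.float64(287.8373088685015), np.float64(106.52477064220183)) [0.4452 0.1212] [0.4451 0.1207]
(286.6336364746094, 49.93546676635742) (31.97234344482422, 35.46068572998047) (np.float64(286.5953237410072), np.float64(49.974220623501196)) [0.4458 0.191 ] [0.4458 0.1909]
```

View pics/z1.png

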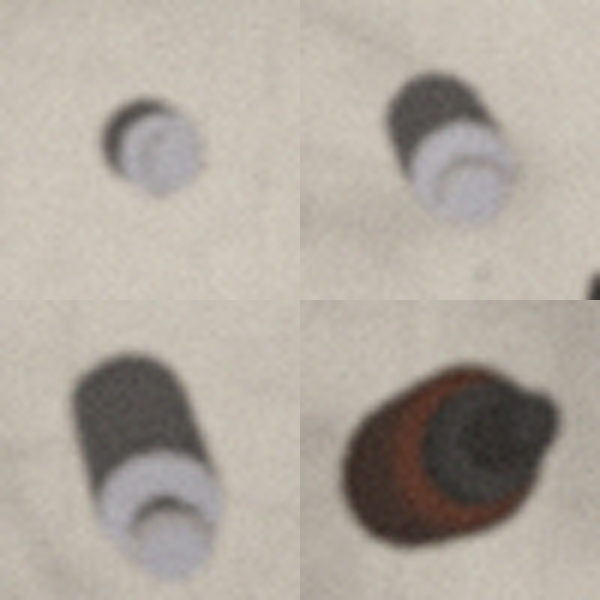

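Run:
```python
from h import *
import pickle
c=pickle.load(open("w1.pkl","rb"))
for n,p,z in [("sm",(406.4,148.9),.025),("2sh",(404.9,235.4),.036),("2k",(406.6,238.8),.05),("3sh",(391.3,299.9),.05),("3k",(393.3,305.4),.068),("bot knob",(368+250/6,48+117/6),.106)]: print(n,plane(c,p,z))
s=arm.get_state()
for n,P in {"over3":[.59,-.158,.16]}.items(): print(n,totool(P,s))
```

```text
sm [0.607  0.0655 0.025 ]
2sh [ 0.6114 -0.0584  0.036 ]
2k [ 0.6106 -0.0574  0.05  ]
3sh [ 0.5951 -0.1571  0.05  ]
3k [ 0.5944 -0.1538  0.068 ]
bot knob [0.5847 0.1637 0.106 ]
over3 [-0.2198  0.0905  0.17  ]
```

play_rows(commands=[[-0.015, 0.006, 0.014, 0, 0.085], [-0.04, 0.018, 0.038, 0, 0.085], [-0.075, 0.033, 0.07, 0, 0.085], [-0.11, 0.048, 0.102, 0, 0.085], [-0.145, 0.064, 0.134, 0, 0.085], [-0.175, 0.077, 0.162, 0, 0.085], [-0.2, 0.088, 0.184, 0, 0.085], [-0.2145, 0.094, 0.198, 0, 0.085], [-0.2177, 0.0955, 0.2, 0, 0.085], [-0.2177, 0.0955, 0.2, 0, 0.085], [-0.2177, 0.0955, 0.2, 0, 0.085], [-0.2177, 0.0955, 0.2, 0, 0.085]], force=60)

```text
time: 3.2
eef_pos: [0.5959, -0.1563, 0.1318]
eef_rot: [[-0.001, 1.0, 0.002], [1.0, 0.001, -0.0], [-0.0, 0.002, -1.0]]
wrist_force: [0.7, -0.1, -0.3]
grip_width: 0.0848
```

```bash
cat > look.py <<'E'
import sys,pickle
from h import *
n=sys.argv[1]
s=arm.get_state();c=arm.get_calibration("wrist");im=arm.snapshot("wrist")
cv2.imwrite(f"pics/{n}.png",im);pickle.dump(c,open(n+".pkl","wb"))
print(s["time"],s["eef_pos"],s["eef_rot"].round(4).tolist(),s["grip_width"])
E
python3 look.py w2
```

```text
3.2 [ 0.5959 -0.1563  0.1318] [[-0.0013, 1.0, 0.0022], [1.0, 0.0013, -0.0004], [-0.0004, 0.0022, -1.0]] 0.0847945442704152
```

View pics/w2.png

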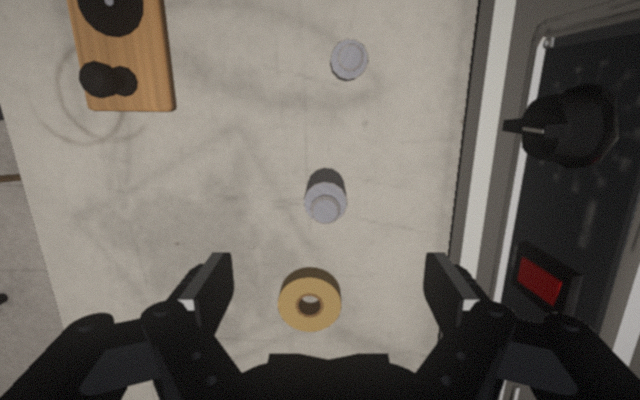

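```bash
cat > pt.py <<'E'
import sys,pickle
from h import *
c=pickle.load(open(sys.argv[1]+".pkl","rb"))
for a in sys.argv[2:]:
    u,v,z=map(float,a.split(","));print(a,plane(c,(u,v),z))
E
python3 - <<'E'
import cv2
im=cv2.imread("pics/w2.png");cv2.imwrite("pics/w2z.png",cv2.resize(im[20:240,250:400],None,fx=2.7*1,fy=2.7,interpolation=cv2.INTER_CUBIC))
E
python3 pt.py w2 325.5,203,.05 325,209,.068 349,62,.036 348.5,57.5,.05
```

```text
325.5,203,.05 [ 0.5948 -0.1567  0.05  ]
325,209,.068 [ 0.5946 -0.155   0.068 ]
349,62,.036 [ 0.6106 -0.0605  0.036 ]
348.5,57.5,.05 [ 0.6094 -0.0591  0.05  ]
```

View pics/w2z.png

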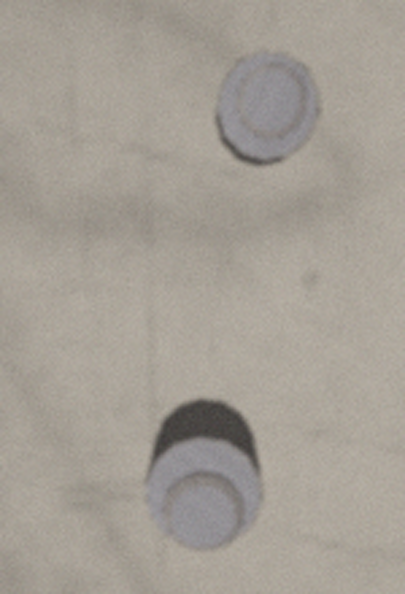

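play_rows(commands=[[0, -0.001, 0.015, 0, 0.075], [0, -0.001, 0.04, 0, 0.065], [0, -0.001, 0.07, 0, 0.06], [0, -0.001, 0.098, 0, 0.06], [0, -0.001, 0.114, 0, 0.06], [0, -0.001, 0.118, 0, 0.06], [0, -0.001, 0.118, 0, 0.05], [0, -0.001, 0.118, 0, 0.04], [0, -0.001, 0.118, 0, 0.032], [0, -0.001, 0.118, 0, 0.02], [0, -0.001, 0.118, 0, 0.02], [0, -0.001, 0.118, 0, 0.02], [0, -0.001, 0.118, 0, 0.02], [0, -0.001, 0.11, 0, 0.02], [0, -0.001, 0.09, 0, 0.02], [0, -0.001, 0.06, 0, 0.02], [0, -0.001, 0.03, 0, 0.02], [0, -0.001, 0.01, 0, 0.02], [0, -0.001, 0, 0, 0.02], [0, -0.001, 0, 0, 0.02]], force=60)

```text
time: 5.25
eef_pos: [0.5953, -0.1577, 0.1317]
eef_rot: [[0.0, 1.0, 0.003], [1.0, -0.0, -0.001], [-0.001, 0.003, -1.0]]
wrist_force: [-0.8, 0.0, -2.4]
grip_width: 0.0304
```

```bash
python3 look.py w3
```

```text
5.25 [ 0.5953 -0.1577  0.1317] [[0.0002, 1.0, 0.0029], [1.0, -0.0002, -0.001], [-0.001, 0.0029, -1.0]] 0.030385925419737763
```

View pics/w3.png

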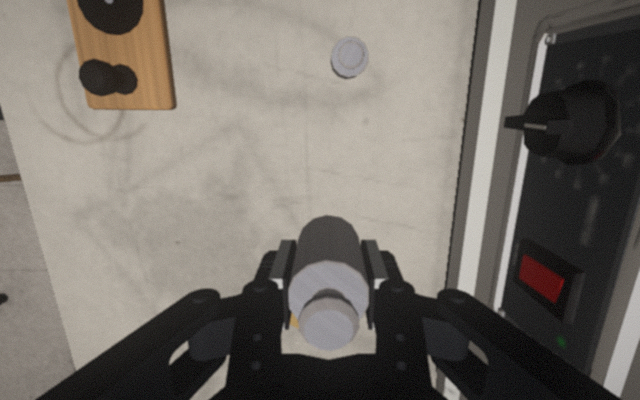

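```bash
python3 pt.py w3 328.5,300,.169 329,323,.187 328,237,.119
python3 - <<'E'
from h import *
print(totool([.4450,.121,.15]),totool([.4450,.121,.0295]))
E
```

```text
328.5,300,.169 [ 0.5959 -0.1567  0.169 ]
329,323,.187 [ 0.596  -0.1527  0.187 ]
328,237,.119 [ 0.5959 -0.1536  0.119 ]
[ 0.2784 -0.1495 -0.0199] [ 0.2784 -0.1495  0.1006]
```

play_rows(commands=[[0.012, -0.006, 0, 0, 0.02], [0.035, -0.019, 0, 0, 0.02], [0.067, -0.036, 0, 0, 0.02], [0.102, -0.055, 0, 0, 0.02], [0.137, -0.074, 0, 0, 0.02], [0.172, -0.093, 0, 0, 0.02], [0.207, -0.112, 0, 0, 0.02], [0.238, -0.128, 0, 0, 0.02], [0.262, -0.141, 0, 0, 0.02], [0.274, -0.148, 0, 0, 0.02], [0.277, -0.1495, 0, 0, 0.02], [0.277, -0.1495, 0.005, 0, 0.02], [0.277, -0.1495, 0.02, 0, 0.02], [0.277, -0.1495, 0.045, 0, 0.02], [0.277, -0.1495, 0.07, 0, 0.02], [0.277, -0.1495, 0.088, 0, 0.02], [0.277, -0.1495, 0.094, 0, 0.02], [0.277, -0.1495, 0.095, 0, 0.02], [0.277, -0.1495, 0.095, 0, 0.02], [0.277, -0.1495, 0.095, 0, 0.02]])

```text
time: 7.3
eef_pos: [0.4462, 0.1195, 0.036]
eef_rot: [[0.0, 1.0, 0.002], [1.0, -0.0, 0.0], [0.0, 0.002, -1.0]]
wrist_force: [-0.1, -0.7, -2.0]
grip_width: 0.0299
```

```bash
python3 look.py w4
python3 - <<'E'
from h import *
cv2.imwrite("pics/s4.png",cv2.resize(arm.snapshot("scene")[130:260,200:400],None,fx=3.5,fy=3.5,interpolation=2))
E
```

```text
7.3 [0.4462 0.1195 0.036 ] [[0.0004, 1.0, 0.0022], [1.0, -0.0004, 0.0002], [0.0002, 0.0022, -1.0]] 0.029879889338918175
```

View pics/w4.png

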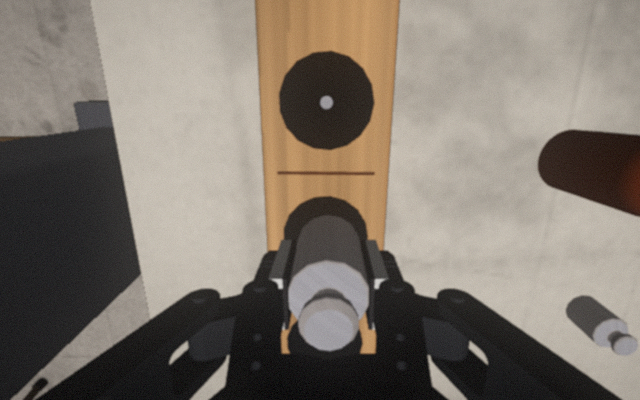

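View pics/s4.png

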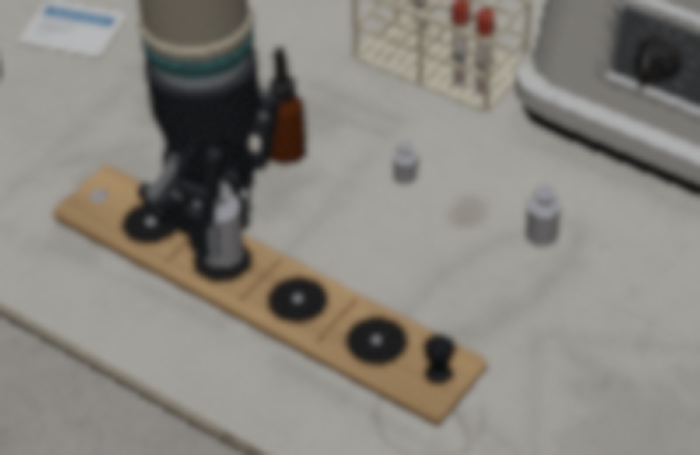

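```bash
python3 pt.py w4 326.5,102,.0158 327,51,.0158 327,150,.0158 327,197,.0158 328,215,.022
```

```text
326.5,102,.0158 [0.446  0.1907 0.0158]
327,51,.0158 [0.4462 0.2133 0.0158]
327,150,.0158 [0.4462 0.1676 0.0158]
327,197,.0158 [0.4462 0.1429 0.0158]
328,215,.022 [0.4467 0.1352 0.022 ]
```

play_rows(commands=[[0, 0, 0.003, 0, 0.02], [0, 0, 0.005, 0, 0.02], [0, 0, 0.0063, 0, 0.02], [0, 0, 0.0063, 0, 0.02], [0, 0, 0.0063, 0, 0.03], [0, 0, 0.0063, 0, 0.034], [0, 0, 0.0063, 0, 0.045], [0, 0, 0.0063, 0, 0.055], [0, 0, 0.0063, 0, 0.055], [0, 0, 0, 0, 0.055], [0, 0, -0.02, 0, 0.055], [0, 0, -0.05, 0, 0.055], [0, 0, -0.08, 0, 0.06], [0, 0, -0.095, 0, 0.07], [0, 0, -0.1, 0, 0.07]])

```text
time: 8.9
eef_pos: [0.4464, 0.1197, 0.1374]
eef_rot: [[0.0, 1.0, 0.004], [1.0, -0.0, 0.001], [0.001, 0.004, -1.0]]
wrist_force: [-0.2, -0.1, -0.2]
grip_width: 0.07
```

play_rows(commands=[[-0.009, 0.008, 0, 0, 0.075], [-0.027, 0.025, 0, 0, 0.075], [-0.055, 0.051, 0, 0, 0.075], [-0.083, 0.077, 0, 0, 0.075], [-0.111, 0.103, 0, 0, 0.075], [-0.139, 0.129, 0, 0, 0.075], [-0.161, 0.149, 0, 0, 0.075], [-0.174, 0.161, 0, 0, 0.075], [-0.1775, 0.1645, 0, 0, 0.075], [-0.1775, 0.1645, 0.005, 0, 0.075], [-0.1775, 0.1645, 0.01, 0, 0.075], [-0.1775, 0.1645, 0.01, 0, 0.075], [-0.1775, 0.1645, 0.01, 0, 0.075]])

```text
time: 10.2
eef_pos: [0.6087, -0.0569, 0.1251]
eef_rot: [[-0.001, 1.0, -0.001], [1.0, 0.001, 0.0], [0.0, -0.001, -1.0]]
wrist_force: [0.3, 0.8, 0.7]
grip_width: 0.0749
```

```bash
python3 look.py w5
```

```text
10.2 [ 0.6087 -0.0569  0.1251] [[-0.0011, 1.0, -0.0008], [1.0, 0.0011, 0.0005], [0.0005, -0.0008, -1.0]] 0.0748932210655415
```

View pics/w5.png

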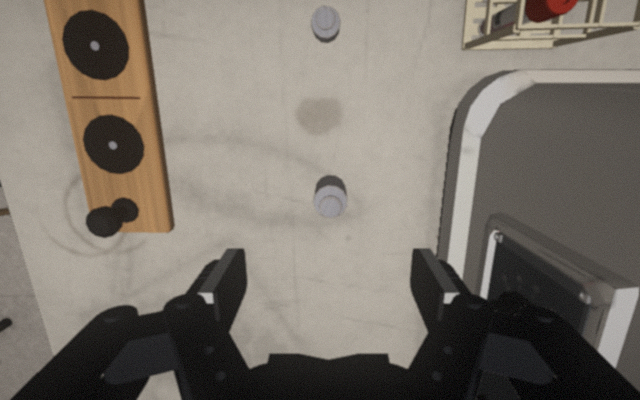

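```bash
python3 pt.py w5 330.5,201,.036 331,206,.05 325.5,23,.025 325,18,.036 113,145,.0158 95,45.5,.0158
```

```text
330.5,201,.036 [ 0.6111 -0.0581  0.036 ]
331,206,.05 [ 0.6113 -0.0572  0.05  ]
325.5,23,.025 [0.6072 0.0636 0.025 ]
325,18,.036 [0.6069 0.0644 0.036 ]
113,145,.0158 [ 0.4435 -0.0199  0.0158]
95,45.5,.0158 [0.444  0.0505 0.0158]
```

play_rows(commands=[[-0.0005, 0.0015, 0.015, 0, 0.065], [-0.0005, 0.0015, 0.04, 0, 0.06], [-0.0005, 0.0015, 0.07, 0, 0.055], [-0.0005, 0.0015, 0.098, 0, 0.055], [-0.0005, 0.0015, 0.114, 0, 0.055], [-0.0005, 0.0015, 0.119, 0, 0.05], [-0.0005, 0.0015, 0.119, 0, 0.042], [-0.0005, 0.0015, 0.119, 0, 0.034], [-0.0005, 0.0015, 0.119, 0, 0.027], [-0.0005, 0.0015, 0.119, 0, 0.015], [-0.0005, 0.0015, 0.119, 0, 0.015], [-0.0005, 0.0015, 0.119, 0, 0.015], [-0.0005, 0.0015, 0.119, 0, 0.015]], force=50)

```text
time: 11.55
eef_pos: [0.612, -0.0586, 0.0077]
eef_rot: [[0.0, 1.0, 0.002], [1.0, -0.0, -0.0], [-0.0, 0.002, -1.0]]
wrist_force: [-0.8, 0.3, 7.2]
grip_width: 0.0246
```

play_rows(commands=[[0, 0, -0.01, 0, 0.015], [0, 0, -0.03, 0, 0.015], [0, 0, -0.06, 0, 0.015], [0, 0, -0.09, 0, 0.015], [0, 0, -0.105, 0, 0.015], [0, 0, -0.11, 0, 0.015], [0, 0, -0.11, 0, 0.015]])

```text
time: 12.25
eef_pos: [0.6113, -0.0585, 0.1169]
eef_rot: [[0.0, 1.0, 0.001], [1.0, -0.0, -0.0], [-0.0, 0.001, -1.0]]
wrist_force: [0.4, 0.9, -1.5]
grip_width: 0.0241
```

```bash
python3 look.py w6
```

```text
12.25 [ 0.6113 -0.0585  0.1169] [[0.0001, 1.0, 0.0013], [1.0, -0.0001, -0.0002], [-0.0002, 0.0013, -1.0]] 0.02413397576455697
```

View pics/w6.png

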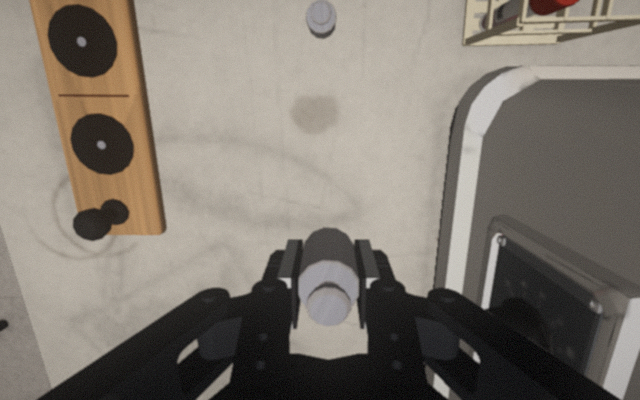

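```bash
python3 pt.py w6 329,284,.145 329,304,.159
python3 - <<'E'
from h import *
print(totool([.4447,.0495,.0235]))
E
```

```text
329,284,.145 [ 0.6121 -0.0565  0.145 ]
329,304,.159 [ 0.6121 -0.0559  0.159 ]
[ 0.1078 -0.1659  0.0925]
```

play_rows(commands=[[0.008, -0.012, 0, 0, 0.015], [0.021, -0.033, 0, 0, 0.015], [0.038, -0.058, 0, 0, 0.015], [0.055, -0.085, 0, 0, 0.015], [0.073, -0.112, 0, 0, 0.015], [0.089, -0.137, 0, 0, 0.015], [0.101, -0.156, 0, 0, 0.015], [0.107, -0.165, 0, 0, 0.015], [0.108, -0.166, 0, 0, 0.015], [0.108, -0.166, 0.005, 0, 0.015], [0.108, -0.166, 0.02, 0, 0.015], [0.108, -0.166, 0.045, 0, 0.015], [0.108, -0.166, 0.07, 0, 0.015], [0.108, -0.166, 0.082, 0, 0.015], [0.108, -0.166, 0.086, 0, 0.015], [0.108, -0.166, 0.086, 0, 0.015], [0.108, -0.166, 0.086, 0, 0.015]])

```text
time: 14.0
eef_pos: [0.4462, 0.0493, 0.0305]
eef_rot: [[0.0, 1.0, 0.001], [1.0, -0.0, -0.0], [-0.0, 0.001, -1.0]]
wrist_force: [-0.3, 0.4, -1.2]
grip_width: 0.0242
```

```bash
python3 look.py w7
```

```text
14.0 [0.4462 0.0493 0.0305] [[0.0005, 1.0, 0.0014], [1.0, -0.0005, -0.0], [-0.0, 0.0014, -1.0]] 0.024187395402599687
```

View pics/w7.png

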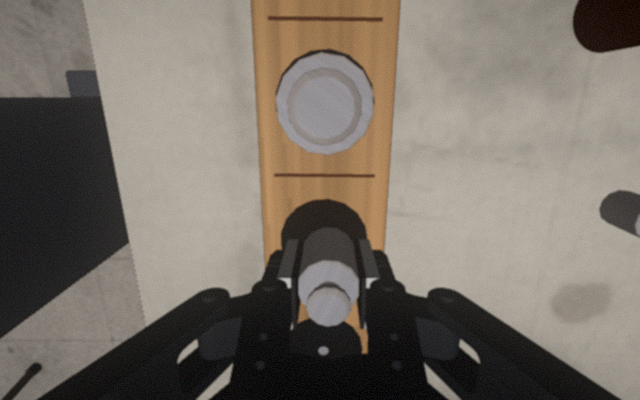

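```bash
python3 pt.py w7 325,102,.0658 325,104,.0838 323.5,201,.0158 323,351,.0158
```

```text
325,102,.0658 [0.4456 0.1217 0.0658]
325,104,.0838 [0.4458 0.1216 0.0838]
323.5,201,.0158 [0.4445 0.0723 0.0158]
323,351,.0158 [ 0.4439 -0.0208  0.0158]
```

play_rows(commands=[[0, -0.001, 0.002, 0, 0.015], [0, -0.0015, 0.004, 0, 0.015], [0, -0.0015, 0.006, 0, 0.015], [0, -0.0015, 0.007, 0, 0.015], [0, -0.0015, 0.007, 0, 0.022], [0, -0.0015, 0.007, 0, 0.028], [0, -0.0015, 0.007, 0, 0.038], [0, -0.0015, 0.007, 0, 0.05], [0, -0.0015, 0.007, 0, 0.05], [0, -0.0015, 0, 0, 0.05], [0, -0.0015, -0.02, 0, 0.05], [0, -0.0015, -0.05, 0, 0.05], [0, -0.0015, -0.085, 0, 0.06], [0, -0.0015, -0.12, 0, 0.07], [0, -0.0015, -0.14, 0, 0.075], [0, -0.0015, -0.15, 0, 0.075]])

```text
time: 15.65
eef_pos: [0.4447, 0.0496, 0.1828]
eef_rot: [[0.0, 1.0, 0.005], [1.0, -0.0, -0.0], [-0.0, 0.005, -1.0]]
wrist_force: [-0.1, -0.2, 0.2]
grip_width: 0.0749
```

play_rows(commands=[[0.01, 0.008, 0, 0, 0.08], [0.033, 0.025, 0, 0, 0.08], [0.065, 0.05, 0, 0, 0.08], [0.098, 0.075, 0, 0, 0.08], [0.13, 0.1, 0, 0, 0.08], [0.163, 0.126, 0, 0, 0.08], [0.19, 0.147, 0, 0, 0.08], [0.205, 0.158, 0, 0, 0.08], [0.21, 0.162, 0, 0, 0.08], [0.21, 0.162, 0, 0, 0.08], [0.21, 0.162, 0, 0, 0.08]])

```text
time: 16.75
eef_pos: [0.6046, 0.259, 0.1792]
eef_rot: [[0.0, 1.0, -0.002], [1.0, -0.0, -0.001], [-0.001, -0.002, -1.0]]
wrist_force: [-0.2, 0.0, -0.0]
grip_width: 0.0801
```

```bash
python3 look.py w8
```

```text
16.75 [0.6046 0.259  0.1792] [[0.0003, 1.0, -0.0024], [1.0, -0.0003, -0.0011], [-0.0011, -0.0024, -1.0]] 0.08008958234477304
```

View pics/w8.png

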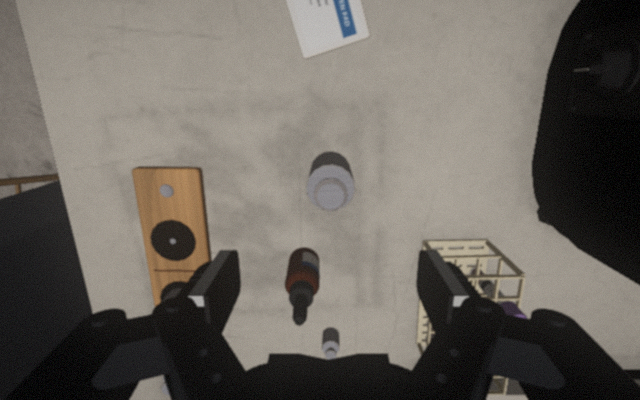

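```bash
python3 pt.py w8 330,187,.066 331,193,.088 173,241,.0158
```

```text
330,187,.066 [0.6065 0.2617 0.066 ]
331,193,.088 [0.6072 0.2632 0.088 ]
173,241,.0158 [0.4463 0.1898 0.0158]
```

play_rows(commands=[[0.003, 0.002, 0.015, 0, 0.08], [0.003, 0.002, 0.04, 0, 0.08], [0.003, 0.002, 0.075, 0, 0.075], [0.003, 0.002, 0.11, 0, 0.07], [0.003, 0.002, 0.138, 0, 0.07], [0.003, 0.002, 0.151, 0, 0.065], [0.003, 0.002, 0.154, 0, 0.058], [0.003, 0.002, 0.154, 0, 0.05], [0.003, 0.002, 0.154, 0, 0.042], [0.003, 0.002, 0.154, 0, 0.025], [0.003, 0.002, 0.154, 0, 0.025], [0.003, 0.002, 0.154, 0, 0.025], [0.003, 0.002, 0.154, 0, 0.025], [0.003, 0.002, 0.154, 0, 0.025]], force=80)

```text
time: 18.2
eef_pos: [0.6081, 0.2629, 0.0281]
eef_rot: [[0.0, 1.0, 0.002], [1.0, -0.0, 0.001], [0.001, 0.002, -1.0]]
wrist_force: [-1.8, -0.4, 7.3]
grip_width: 0.0383
```

play_rows(commands=[[0, 0, -0.008, 0, 0.025], [0, 0, -0.025, 0, 0.025], [0, 0, -0.05, 0, 0.025], [0, 0, -0.08, 0, 0.025], [0, 0, -0.105, 0, 0.025], [0, 0, -0.117, 0, 0.025], [0, 0, -0.12, 0, 0.025], [0, 0, -0.12, 0, 0.025]])

```text
time: 19.0
eef_pos: [0.6072, 0.2624, 0.1455]
eef_rot: [[0.0, 1.0, -0.001], [1.0, -0.0, -0.0], [-0.0, -0.001, -1.0]]
wrist_force: [0.7, -0.8, -5.0]
grip_width: 0.0381
```

```bash
python3 look.py w9
```

```text
19.0 [0.6072 0.2624 0.1455] [[0.0001, 1.0, -0.0009], [1.0, -0.0001, -0.0003], [-0.0003, -0.0009, -1.0]] 0.038112573554089604
```

View pics/w9.png

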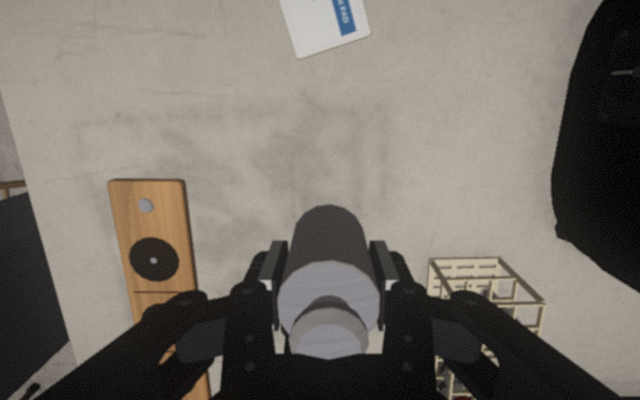

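```bash
python3 pt.py w9 328,303,.183 329,340,.205
python3 - <<'E'
from h import *
print(totool([.4450,.1897,.0439]))
E
```

```text
328,303,.183 [0.6077 0.2621 0.183 ]
329,340,.205 [0.6081 0.2643 0.205 ]
[-0.0725 -0.1615  0.1013]
```

play_rows(commands=[[-0.004, -0.009, 0, 0, 0.025], [-0.012, -0.026, 0, 0, 0.025], [-0.022, -0.05, 0, 0, 0.025], [-0.034, -0.076, 0, 0, 0.025], [-0.046, -0.102, 0, 0, 0.025], [-0.057, -0.127, 0, 0, 0.025], [-0.066, -0.148, 0, 0, 0.025], [-0.071, -0.159, 0, 0, 0.025], [-0.0725, -0.1615, 0, 0, 0.025], [-0.0725, -0.1615, 0.005, 0, 0.025], [-0.0725, -0.1615, 0.02, 0, 0.025], [-0.0725, -0.1615, 0.045, 0, 0.025], [-0.0725, -0.1615, 0.07, 0, 0.025], [-0.0725, -0.1615, 0.087, 0, 0.025], [-0.0725, -0.1615, 0.094, 0, 0.025], [-0.0725, -0.1615, 0.095, 0, 0.025], [-0.0725, -0.1615, 0.095, 0, 0.025]])

```text
time: 20.75
eef_pos: [0.4473, 0.1904, 0.0515]
eef_rot: [[0.0, 1.0, 0.001], [1.0, -0.0, 0.0], [0.0, 0.001, -1.0]]
wrist_force: [-0.7, -0.1, -3.5]
grip_width: 0.038
```

```bash
python3 look.py w10
```

```text
20.75 [0.4473 0.1904 0.0515] [[0.0001, 1.0, 0.0013], [1.0, -0.0001, 0.0004], [0.0004, 0.0013, -1.0]] 0.037992982909396664
```

View pics/w10.png

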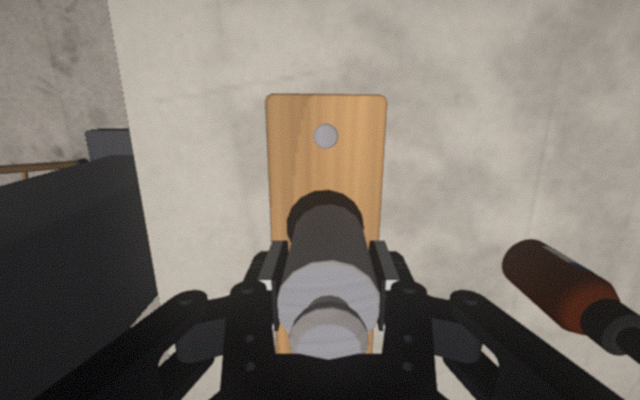

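play_rows(commands=[[0, -0.001, 0.002, 0, 0.025], [0, -0.001, 0.004, 0, 0.025], [0, -0.001, 0.006, 0, 0.025], [0, -0.001, 0.0075, 0, 0.025], [0, -0.001, 0.0075, 0, 0.032], [0, -0.001, 0.0075, 0, 0.04], [0, -0.001, 0.0075, 0, 0.05], [0, -0.001, 0.0075, 0, 0.06], [0, -0.001, 0.0075, 0, 0.065], [0, -0.001, 0, 0, 0.065], [0, -0.001, -0.02, 0, 0.065], [0, -0.001, -0.05, 0, 0.065], [0, -0.001, -0.085, 0, 0.065], [0, -0.001, -0.115, 0, 0.07], [0, -0.001, -0.128, 0, 0.075], [0, -0.001, -0.13, 0, 0.075], [0, -0.001, -0.13, 0, 0.075]])

```text
time: 22.5
eef_pos: [0.445, 0.1901, 0.1815]
eef_rot: [[0.0, 1.0, 0.001], [1.0, -0.0, 0.0], [0.0, 0.001, -1.0]]
wrist_force: [-0.3, 0.7, 0.2]
grip_width: 0.0753
```

```bash
python3 look.py w11
python3 - <<'E'
from h import *
print(totool([.6065,.065,.15]))
E
```

```text
22.5 [0.445  0.1901 0.1815] [[0.0002, 1.0, 0.0008], [1.0, -0.0002, 0.0003], [0.0003, 0.0008, -1.0]] 0.07530923683424351
[-0.1249  0.162   0.0306]
```

View pics/w11.png

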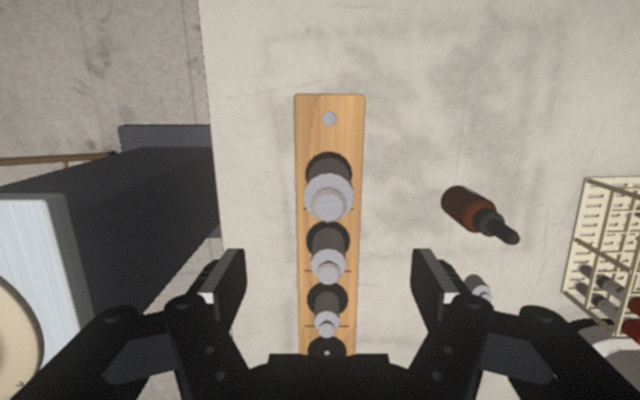

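play_rows(commands=[[-0.006, 0.008, 0, -4, 0.075], [-0.018, 0.023, 0, -12, 0.075], [-0.034, 0.044, 0, -20, 0.075], [-0.05, 0.065, 0, -28, 0.075], [-0.066, 0.086, 0, -36, 0.075], [-0.082, 0.106, 0, -44, 0.075], [-0.098, 0.127, 0, -52, 0.075], [-0.112, 0.145, 0, -60, 0.075], [-0.121, 0.157, 0, -68, 0.075], [-0.125, 0.162, 0, -76, 0.075], [-0.125, 0.162, 0, -84, 0.07], [-0.125, 0.162, 0, -89, 0.07], [-0.125, 0.162, 0, -90, 0.07], [-0.125, 0.162, 0, -90, 0.07], [-0.125, 0.162, 0, -90, 0.07]])

```text
time: 24.05
eef_pos: [0.6068, 0.0651, 0.1806]
eef_rot: [[-1.0, 0.001, -0.001], [0.001, 1.0, 0.0], [0.001, 0.0, -1.0]]
wrist_force: [0.3, 0.0, -0.2]
grip_width: 0.0701
```

```bash
python3 look.py w12
```

```text
24.05 [0.6068 0.0651 0.1806] [[-1.0, 0.0012, -0.0012], [0.0012, 1.0, 0.0001], [0.0012, 0.0001, -1.0]] 0.07012407223229926
```

View pics/w12.png

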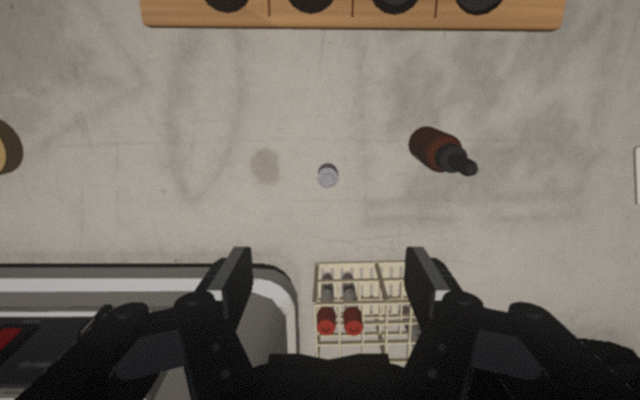

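```bash
python3 pt.py w12 328,176.5,.025 328,178.5,.036 430,143,.0
```

```text
328,176.5,.025 [0.6061 0.0654 0.025 ]
328,178.5,.036 [0.6053 0.0654 0.036 ]
430,143,.0 [0.5783 0.1659 0.    ]
```

play_rows(commands=[[0.001, 0, 0.015, 0, 0.06], [0.001, 0, 0.045, 0, 0.055], [0.001, 0, 0.085, 0, 0.05], [0.001, 0, 0.125, 0, 0.05], [0.001, 0, 0.155, 0, 0.05], [0.001, 0, 0.171, 0, 0.045], [0.001, 0, 0.1765, 0, 0.038], [0.001, 0, 0.1765, 0, 0.03], [0.001, 0, 0.1765, 0, 0.022], [0.001, 0, 0.1765, 0, 0.01], [0.001, 0, 0.1765, 0, 0.01], [0.001, 0, 0.1765, 0, 0.01], [0.001, 0, 0.1765, 0, 0.01]], force=40)

```text
time: 25.4
eef_pos: [0.6072, 0.0651, 0.006]
eef_rot: [[-1.0, 0.0, 0.003], [0.0, 1.0, 0.0], [-0.003, 0.0, -1.0]]
wrist_force: [1.1, 0.2, 7.1]
grip_width: 0.018
```

play_rows(commands=[[0, 0, -0.01, 0, 0.01], [0, 0, -0.03, 0, 0.01], [0, 0, -0.065, 0, 0.01], [0, 0, -0.1, 0, 0.01], [0, 0, -0.125, 0, 0.01], [0, 0, -0.13, 0, 0.01], [0, 0, -0.13, 0, 0.01]])

```text
time: 26.1
eef_pos: [0.6062, 0.0651, 0.1354]
eef_rot: [[-1.0, 0.0, 0.001], [0.0, 1.0, 0.0], [-0.001, 0.0, -1.0]]
wrist_force: [-0.6, -0.2, -0.2]
grip_width: 0.0183
```

```bash
python3 look.py w13
```

```text
26.1 [0.6062 0.0651 0.1354] [[-1.0, 0.0001, 0.0014], [0.0001, 1.0, 0.0001], [-0.0014, 0.0001, -1.0]] 0.018316598557696285
```

View pics/w13.png

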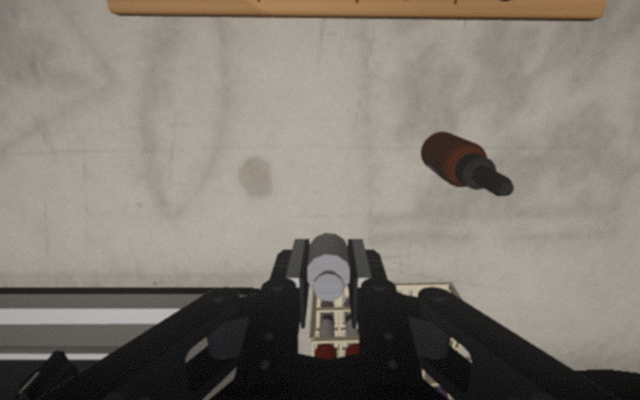

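```bash
python3 pt.py w13 328,271,.154 328,287.5,.165
python3 - <<'E'
from h import *
print(totool([.4440,-.0207,.0218]))
E
```

```text
328,271,.154 [0.6044 0.0652 0.154 ]
328,287.5,.165 [0.6053 0.0652 0.165 ]
[ 0.1611 -0.0858  0.1124]
```

play_rows(commands=[[0.008, -0.004, 0, 4, 0.01], [0.024, -0.013, 0, 12, 0.01], [0.044, -0.023, 0, 20, 0.01], [0.066, -0.035, 0, 28, 0.01], [0.088, -0.047, 0, 36, 0.01], [0.109, -0.058, 0, 44, 0.01], [0.13, -0.069, 0, 52, 0.01], [0.146, -0.078, 0, 60, 0.01], [0.157, -0.084, 0, 68, 0.01], [0.161, -0.086, 0, 76, 0.01], [0.161, -0.086, 0.004, 84, 0.01], [0.161, -0.086, 0.014, 89, 0.01], [0.161, -0.086, 0.034, 90, 0.01], [0.161, -0.086, 0.06, 90, 0.01], [0.161, -0.086, 0.086, 90, 0.01], [0.161, -0.086, 0.1, 90, 0.01], [0.161, -0.086, 0.105, 90, 0.01], [0.161, -0.086, 0.105, 90, 0.01], [0.161, -0.086, 0.105, 90, 0.01]])

```text
time: 28.05
eef_pos: [0.4451, -0.0209, 0.0297]
eef_rot: [[0.0, 1.0, -0.0], [1.0, -0.0, 0.0], [0.0, -0.0, -1.0]]
wrist_force: [0.8, -0.7, -0.0]
grip_width: 0.0177
```

```bash
python3 look.py w14
```

```text
28.05 [ 0.4451 -0.0209  0.0297] [[0.0001, 1.0, -0.0002], [1.0, -0.0001, 0.0001], [0.0001, -0.0002, -1.0]] 0.017690408995885854
```

View pics/w14.png

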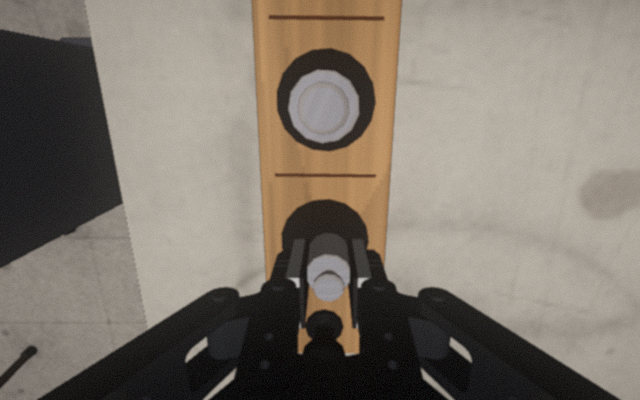

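```bash
python3 pt.py w14 325,200,.0158 326,234,.0237 325,103,.052 323,105,.066
```

```text
325,200,.0158 [0.4441 0.0029 0.0158]
326,234,.0237 [ 0.4446 -0.0122  0.0237]
325,103,.052 [0.4444 0.0509 0.052 ]
323,105,.066 [0.4439 0.0506 0.066 ]
```

play_rows(commands=[[0, -0.001, 0.002, 0, 0.01], [0, -0.001, 0.004, 0, 0.01], [0, -0.001, 0.006, 0, 0.01], [0, -0.001, 0.0078, 0, 0.01], [0, -0.001, 0.0078, 0, 0.015], [0, -0.001, 0.0078, 0, 0.021], [0, -0.001, 0.0078, 0, 0.03], [0, -0.001, 0.0078, 0, 0.04], [0, -0.001, 0.0078, 0, 0.045], [0, -0.001, 0, 0, 0.045], [0, -0.001, -0.02, 0, 0.045], [0, -0.001, -0.055, 0, 0.05], [0, -0.001, -0.1, 0, 0.06], [0, -0.001, -0.14, 0, 0.06], [0, -0.001, -0.18, 0, 0.06], [0.01, -0.001, -0.22, 0, 0.06], [0.04, -0.001, -0.25, 0, 0.06], [0.07, -0.001, -0.26, 0, 0.06], [0.075, -0.001, -0.26, 0, 0.06], [0.075, -0.001, -0.26, 0, 0.06]])

```text
time: 30.1
eef_pos: [0.4437, 0.0546, 0.29]
eef_rot: [[-0.002, 1.0, 0.0], [1.0, 0.002, -0.0], [-0.0, 0.0, -1.0]]
wrist_force: [-0.3, -0.6, -0.1]
grip_width: 0.0599
```

```bash
python3 look.py w15
python3 - <<'E'
from h import *
cv2.imwrite("pics/side15.png",arm.snapshot("side"))
im=cv2.imread("pics/w15.png");cv2.imwrite("pics/w15z.png",cv2.resize(im[40:340,230:430],None,fx=2,fy=2,interpolation=2))
E
```

```text
30.1 [0.4437 0.0546 0.29  ] [[-0.002, 1.0, 0.0004], [1.0, 0.002, -0.0004], [-0.0004, 0.0004, -1.0]] 0.05992561682720007
```

View pics/w15z.png

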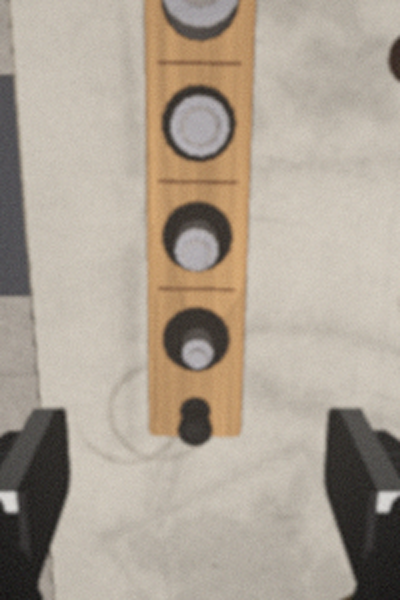

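View pics/side15.png

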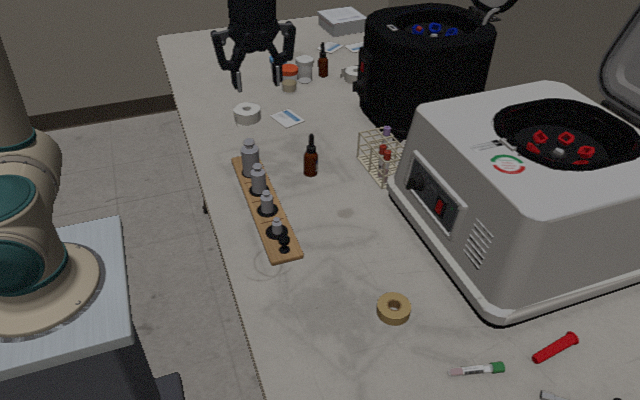

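```bash
python3 pt.py w15 328.5,216.5,.0408 328.5,209,.0158 328,163.5,.0518 328.5,158,.0158 329.5,102.5,.0658 329.5,101.5,.0158; echo; python3 pt.py w11 329,190,.0818 329,204,.1038 328,151.5,.0158
```

```text
328.5,216.5,.0408 [ 0.4453 -0.0199  0.0408]
328.5,209,.0158 [ 0.4454 -0.0186  0.0158]
328,163.5,.0518 [0.4444 0.0511 0.0518]
328.5,158,.0158 [0.4451 0.051  0.0158]
329.5,102.5,.0658 [0.4457 0.1209 0.0658]
329.5,101.5,.0158 [0.446  0.1209 0.0158]

329,190,.0818 [0.4464 0.1943 0.0818]
329,204,.1038 [0.4464 0.1903 0.1038]
328,151.5,.0158 [0.4457 0.2132 0.0158]
```

All four are within about 2 mm of their seat centres, and the bottle hasn't moved. Handing in.

```bash
python3 -c "
from cell import arm
print(arm.sign_off(), arm.get_state()['time'])"
```

```text
the job is handed in; nothing more can be done
the job is handed in; nothing more can be done
```

All four weights are standing on the board, in order from the lifting knob outwards: smallest on seat_1, second on seat_2, third on seat_3, largest on seat_4. The job was handed in at about 30 s on the robot's clock, with the gripper clear of everything.

**Centring:** In the last wrist pictures, the smallest, second and third weights measured within about 1.5 mm of their seat centres. The allowance is 12 mm.

**Largest weight:** I only checked it roughly, because the final wrist view cuts it off. In the picture taken just after its release, its knob read within 1 mm of the seat and its shoulder about 4 mm off. The two points disagree, but both are well inside the limit.

**Bottle and last view:** The dropper bottle is standing at the same spot in the side picture as at the start, and all four weights look upright there. I did not measure their tilt or height directly.

**Disagreement between cameras:** Positions from the fixed scene and side cameras differed from each other by about 5 to 10 mm. Their combined fix agreed with the wrist camera to about 2 to 4 mm, so I worked from the wrist camera. `sign_off()` gave no verdict.

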